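# Show which dish belongs to the red-capped sample

### The arm

A 7-joint arm with a two-finger parallel gripper is mounted at the origin on a cart in front of the work surface, level with it; the furniture and walls round the work are solid. World frame = base frame: x ahead of the robot, y to its left, z up, the work surface at z = 0. Lengths are in m, angles in rad, forces in N, time in s.
With the tool pointing down it reaches from about 0.425 to 0.875 m from the base axis. Payload 4.7 kg.
Tool frame: the origin (TCP) lies between the finger pads, 19 mm behind the fingertips; this is the grasp point; z points along the fingers, y is the line along which they close (so a half turn about z gives the same grasp; the last joint's range is limited). The gripper opens to 85 mm and grips with 20 to 120 N. Pads are 22 mm wide; open, the fingers measure 114 mm over their backs; the gripper's body (76 mm by 85 mm) begins 54 mm behind the grasp point. The pads swing forward as they close: fully open they stand 13 mm farther back than shut.
Start: joints at [-1.3, 0.321, -0.07, 1.45, 0.023, 1.371, -0.057], TCP at [0.165, 0.629, 0.25] pointing down, gripper open.
Joint ranges: [-2.86, 2.86], [-0.3, 2.09], [-1.38, 1.24], [0.06, 2.45], [-1.56, 4.7], [0.09, 2.05], [-2.69, 2.69]. Speed limits (rad/s): [2.57, 2.57, 3.14, 3.14, 3.14, 3.14, 3.14].

### API

Orientations are given as a rotation vector (axis times angle).
In Python, from bench import bot, inverse_kinematics, observe, grab_frame, camera_info, spot_in, place_of gives the robot as it stands. Calls block until the motion is done:
- bot.move_ptp(position, orientation): joint-space move of the TCP to a pose.
- bot.movel(position, rot=None, vel=0.15, f_stop=None): straight line of the TCP; rot=None keeps the orientation; vel is the mean speed in m/s. With f_stop (N) it stops when the force on the tool has changed by that much, and returns True; else False.
- bot.movej(angles): joint-space move.
- bot.grip(opening, grip_force=None): finger opening in m; grip_force is the grip in N (None keeps the last); returns when the fingers have stopped.
- bot.wait(seconds).
- inverse_kinematics(position, orientation): joint angles nearest the present ones, or None.
- observe(): the state.
- grab_frame(name): name is "scene" or "top" or "wrist"; returns (picture, depth): 420x560x3 uint8, red, green, blue; 420x560 float32, m along the optical axis (not along the pixel's ray), 0 where there is no reading.
- camera_info(name): a dict with "fx", "fy", "cx", "cy" (pixels), "world_from_camera" (4x4, takes a point from camera to world coordinates). Camera axes: x right, y down, z forward; pixel columns grow to the right and rows downward; lengths in m; the calibration is good to about 2 mm. A picture is of the moment at which its call begins: read the wrist's pose just before it. camera_info takes no time and is no camera call; for the wrist camera it gives the pose at the moment of the call.
A pose or a line that the arm cannot do raises bot.IKError and nothing moves.
- bot.hand_in(): hands the job in; it is judged then, once.
Trained networks look in the newest picture that a camera, given by its name, has taken for a name from the list of things; names that differ only in an ending like _2 or _b are one class to them, and where a whole thing is asked for, a point or a joint stands for the part that bears it (a point fixed in the world has none). Each returns a list of dicts, best first, with "p" (0 to 1); they miss things now and then, are a little off and sometimes report something else, mostly with a low value. They report only what shows in the picture. A call takes as long as a camera call.
- spot_in(camera, thing): "position" ([x, y, z] in m, in world coordinates, good to about 4 mm: the middle of the surface that is visible of it).
- place_of(camera, thing): "position" ([x, y, z] in m, in world coordinates, good to about 4 mm: a listed point, or the origin of a listed thing).
The state is a dict: "t": time; "q": joint angles; "dq": joint speeds; "joint_efforts": joint torques, N m; "tool_pos": TCP position; "tcp_rot": TCP orientation; "force": force on the tool from outside, world axes, zero at the start; "moment": the same for the moment, N m; "width": finger opening in m; "grip_force": force on a finger pad.
Only numpy, scipy, OpenCV 4.12 (cv2) and the standard library are available. Lean on these libraries where they do the work, as an engineer would, in place of code of your own. Each camera call takes 0.05 s, during which the arm holds its last target. There are 200 camera calls.

### The job

Show a colleague which culture dish was plated from the red-capped sample: point down at the red-capped vial in the rack, fingertips a few centimetres above the middle of its cap, and stay there for about two seconds; then point in the same way at the middle of the dish with the green culture, stay there for two seconds and finish still pointing at it. Touch nothing and move nothing, and do not point at the other vials and dishes: pass well above them (10 cm or more) on the way.

Things in the scene. Friction and masses are not known exactly. Their poses are not given: they have to be found in the camera images.
- vial_red: glass sample vial, 20 mm diameter, 61 mm tall, with a red screw cap and green contents, standing upright in the rack. Origin: centre of its underside (8 mm above the desk); z up, so the top of the cap is at z = +61 mm.
- vial_white: glass sample vial, 20 mm diameter, 61 mm tall, with a white screw cap and whitish contents, standing upright in the rack. Origin: centre of its underside (8 mm above the desk); z up, so the top of the cap is at z = +61 mm.
- vial_black: glass sample vial, 20 mm diameter, 61 mm tall, with a black screw cap and tan contents, standing upright in the rack. Origin: centre of its underside (8 mm above the desk); z up, so the top of the cap is at z = +61 mm.
- dish_green: closed flat round culture dish, 64 mm diameter, 15 mm tall, with dark green culture under a clear lid, lying on the desk at the robot's right. Origin: centre of its underside; z up, so the lid's top is at z = +15 mm.
- dish_amber: closed flat round culture dish, 64 mm diameter, 15 mm tall, with amber-yellow culture under a clear lid, lying on the desk at the robot's right. Origin: centre of its underside; z up, so the lid's top is at z = +15 mm.
- dish_white: closed flat round culture dish, 64 mm diameter, 15 mm tall, with whitish culture under a clear lid, lying on the desk at the robot's right. Origin: centre of its underside; z up, so the lid's top is at z = +15 mm.
- rack: wooden vial rack, 36 x 150 x 38 mm (x, y, z), on the desk at the robot's left. Origin: centre of its underside; y runs along the row of holes, z up. The three vials stand in it, in any order, at y = -50, 0 and +50 mm, and stick out about 31 mm above it.
- white_stand: tall white microscope stand fixed to the desk between rack and dishes, always in the same place. Origin on the desk. Seen from the robot it fills x 0.37 to 0.72 m, y -0.10 to +0.11 m, and is 0.48 m high (below 0.2 m where x is under 0.45 m). The hand can pass it on the near side, TCP about 0.31 m from the base axis, 0.25 m above the desk.

How it is judged:
By the outcome, as a careful person would: the job done as asked, in the order asked, and still so for the second after the job is handed in, with the robot touching nothing.
It also fails if it takes over 48 s, if anything falls off the work surface, if the arm or the gripper's body presses on something with over 40 N, if the wrist force passes 120 N, or if a joint passes its speed limit or range.

## Working session

There is one attempt and no reset: what is moved stays moved. The work goes in short steps, each a Python script; the robot and the scene stay as the last script left them, time stands still between calls to the robot, and variables do not carry over. Pictures are saved under pics/ and viewed, at most 10 in all, crops included, and the job is handed in when it is done.

```bash
mkdir -p pics; python3 - <<'E'
from bench import *
import cv2
for c in ("scene","top"):
    im,d=grab_frame(c); cv2.imwrite(f"pics/{c}1.png",im[:,:,::-1])
    for n in ("vial_red","vial_white","vial_black","dish_green","dish_amber","dish_white","rack"):
        print(c,n,[(r["position"],r["p"]) for r in place_of(c,n)[:3]])
s=observe();print(s["t"],s["tool_pos"],s["tcp_rot"],s["width"])
E
```

```text
scene vial_red [([0.4618, 0.2365, 0.0067], 0.45)]
scene vial_white [([0.4536, 0.1874, 0.0083], 0.55)]
scene vial_black [([0.4706, 0.288, 0.0072], 0.47)]
scene dish_green [([0.418, -0.2906, -0.001], 0.69)]
scene dish_amber []
scene dish_white [([0.5087, -0.2277, -0.0005], 0.74)]
scene rack [([0.4612, 0.2389, -0.0023], 0.64)]
top vial_red [([0.4634, 0.2401, 0.0086], 0.41)]
top vial_white [([0.4515, 0.1888, 0.0071], 0.54)]
top vial_black [([0.4728, 0.2885, 0.0068], 0.41)]
top dish_green [([0.4625, 0.2395, -0.0016], 0.71), ([0.4188, -0.287, 0.0033], 0.55)]
top dish_amber [([0.5906, -0.282, -0.0012], 0.74)]
top dish_white [([0.504, -0.2225, -0.0045], 0.56)]
top rack [([0.464, 0.2389, -0.0026], 0.89)]
0.8 [0.16507972 0.62872383 0.25009591] [4.02104245e-01 3.11568634e+00 2.56854746e-04] 0.08500587593409445
```

View pics/scene1.png

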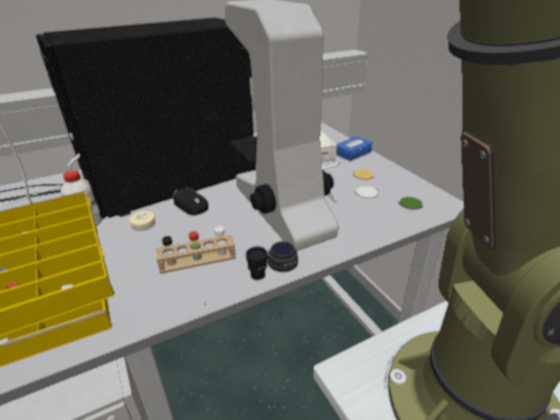

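View pics/top1.png

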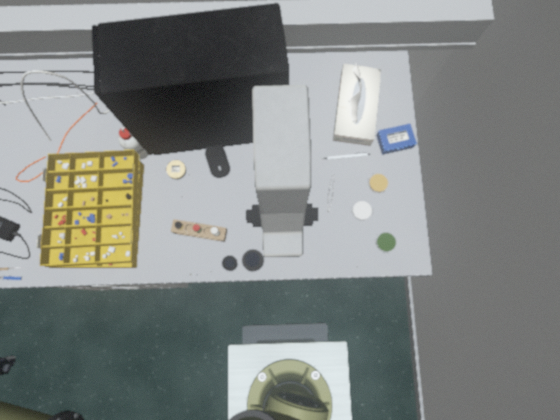

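The scene view shows the red cap in the middle of the rack at about (193,236) and the green dish at about (411,202). In the top view they are at about (197,228) and (387,242). The networks agree, apart from one false dish_green report at the rack. Next I check both targets by colour and depth, and check the route.

```bash
python3 - <<'E'
from bench import *
import numpy as np, cv2
im,d=grab_frame("top");I=camera_info("top");T=np.array(I["world_from_camera"])
v,u=np.mgrid[:420,:560]
P=np.stack([(u-I["cx"])/I["fx"]*d,(v-I["cy"])/I["fy"]*d,d],-1)@T[:3,:3].T+T[:3,3]
h=cv2.cvtColor(im,cv2.COLOR_RGB2HSV)
red=(h[...,1]>130)&((h[...,0]<8)|(h[...,0]>172))&(d>0)
red[:220]=0;red[238:]=0;red[:,:185]=0;red[:,210:]=0
g=(h[...,1]>90)&(h[...,0]>35)&(h[...,0]<85);g[:225]=0;g[258:]=0;g[:,:365]=0;g[:,410:]=0
for m in(red,g):print(m.sum(),np.median(P[m],0),P[m].mean(0),u[m].mean(),v[m].mean())
print("lens z",P[250:275,220:266,2].max(), "near stand x<.45 z max",P[(P[...,0]>.2)&(P[...,0]<.45)&(abs(P[...,1])<.35)&(d>0)][:,2].max())
R=observe()["tcp_rot"]
A=np.array([.4626,.2385]);B=np.array([.4185,-.289])
for p in(A,B):
  for z in(.25,.28):
    e=p/np.linalg.norm(p)
    for r in(.31,.33,np.linalg.norm(p)):
      yaw=np.arctan2(p[1],p[0])
      # tool down, finger line radial/tangential
      for o in(0,np.pi/2):
        a=(yaw+o)/2
        q=inverse_kinematics([*(e*r),z],[np.pi*np.cos(a),np.pi*np.sin(a),0]);print(z,r,o,None if q is None else np.round(q,2))
E
```

```text
0 [nan nan nan] [nan nan nan] nan nan
0 [nan nan nan] [nan nan nan] nan nan
lens z 1.1770564237376282 near stand x<.45 z max 0.1243648048920476
0.25 0.31 0 None
0.25 0.31 1.5707963267948966 None
0.25 0.33 0 None
0.25 0.33 1.5707963267948966 None
0.25 0.5204623041104898 0 [-0.94  0.04  0.43  1.78 -0.02  1.32 -1.6 ]
0.25 0.5204623041104898 1.5707963267948966 [-0.85  0.04  0.33  1.78 -0.01  1.32 -0.04]
0.28 0.31 0 None
0.28 0.31 1.5707963267948966 None
0.28 0.33 0 None
0.28 0.33 1.5707963267948966 None
0.28 0.5204623041104898 0 [-0.94  0.02  0.42  1.74 -0.01  1.38 -1.61]
0.28 0.5204623041104898 1.5707963267948966 [-0.85  0.02  0.33  1.74 -0.01  1.38 -0.04]
0.25 0.31 0 None
0.25 0.31 1.5707963267948966 None
0.25 0.33 0 None
0.25 0.33 1.5707963267948966 None
0.25 0.5085894709881439 0 [-0.11  0.    0.67  1.82 -0.    1.32 -1.61]
0.25 0.5085894709881439 1.5707963267948966 [ 0.05  0.01  0.5   1.81 -0.    1.32 -0.04]
0.28 0.31 0 None
0.28 0.31 1.5707963267948966 None
0.28 0.33 0 None
0.28 0.33 1.5707963267948966 None
0.28 0.5085894709881439 0 [ 0.25 -0.    0.3   1.76  0.    1.38 -1.62]
0.28 0.5085894709881439 1.5707963267948966 [ 0.03 -0.01  0.52  1.77  0.    1.38 -0.05]
  return _methods._mean(a, axis=axis, dtype=dtype,
  ret = um.true_divide(
<stdin>:10: RuntimeWarning: Mean of empty slice.
  ret = ret.dtype.type(ret / rcount)
```

```bash
python3 - <<'E'
from bench import *
import numpy as np, cv2
from scipy.spatial.transform import Rotation as Ro
im,d=grab_frame("top");I=camera_info("top");T=np.array(I["world_from_camera"])
print(im.dtype,im[228,197],im[242,387],d[228,197],d[242,387],observe()["q"])
cv2.imwrite("pics/top2.png",cv2.resize(np.hstack([im[205:265,160:280],im[205:265,340:460]])[:,:,::-1],None,fx=3.3,fy=3.3))
for ang in (.476,0,-.604):
  for z in(.25,.3):
   for r in(.31,.34):
    for t in(-.6,-.4,-.2,.2,.4,.6):
      # tool down with y tangential, then tilt about horizontal tangential axis
      x=np.array([np.cos(ang),np.sin(ang),0]);down=np.array([0,0,-1.])
      zt=down*np.cos(t)+x*np.sin(t); yt=np.array([np.sin(ang),-np.cos(ang),0]); xt=np.cross(yt,zt)
      rot=Ro.from_matrix(np.c_[xt,yt,zt]).as_rotvec()
      q=inverse_kinematics([*(x*r)[:2],z],rot)
      if q is not None: print(ang,z,r,t,np.round(q,2))
E
```

```text
uint8 [190 108 103] [109 134 100] 1.1227729 1.1762218 [-1.29987962  0.32098781 -0.07008778  1.45053508  0.02258849  1.37077629
 -0.05688841]
0.476 0.25 0.31 -0.6 [-1.    0.04  0.48  1.91 -0.04  1.8  -1.6 ]
0.476 0.25 0.31 -0.4 [-1.01 -0.13  0.44  1.99  0.01  1.68 -1.68]
0.476 0.25 0.31 -0.2 [-0.63 -0.27  0.07  2.07  0.    1.54 -1.66]
0.476 0.25 0.34 -0.6 [-0.98  0.11  0.49  1.84 -0.06  1.81 -1.57]
0.476 0.25 0.34 -0.4 [-1.   -0.06  0.45  1.93 -0.    1.67 -1.65]
0.476 0.25 0.34 -0.2 [-0.98 -0.23  0.38  2.02  0.06  1.53 -1.72]
0.476 0.3 0.31 -0.6 [-1.    0.    0.48  1.84 -0.03  1.9  -1.62]
0.476 0.3 0.31 -0.4 [-1.01 -0.17  0.43  1.91  0.02  1.78 -1.7 ]
0.476 0.3 0.31 -0.2 [-0.54 -0.29 -0.    1.98 -0.01  1.65 -1.64]
0.476 0.3 0.34 -0.6 [-0.99  0.07  0.49  1.77 -0.04  1.9  -1.59]
0.476 0.3 0.34 -0.4 [-1.   -0.09  0.45  1.85  0.    1.77 -1.66]
0.476 0.3 0.34 -0.2 [-0.97 -0.25  0.36  1.94  0.06  1.64 -1.73]
0 0.25 0.31 -0.6 [-0.75  0.04  0.72  1.91 -0.04  1.8  -1.59]
0 0.25 0.31 -0.4 [-0.66 -0.15  0.55  1.99  0.03  1.68 -1.7 ]
0 0.25 0.31 -0.2 [-0.18 -0.27  0.09  2.07  0.01  1.54 -1.67]
0 
[... 626 characters left out ...]
.4 [ 0.22 -0.12  0.3   1.98  0.    1.67 -1.66]
-0.604 0.25 0.31 -0.2 [ 0.17 -0.3   0.3   2.08  0.06  1.55 -1.73]
-0.604 0.25 0.34 -0.6 [-0.41  0.17  1.06  1.85 -0.1   1.81 -1.47]
-0.604 0.25 0.34 -0.4 [ 0.24 -0.05  0.3   1.92 -0.01  1.67 -1.64]
-0.604 0.25 0.34 -0.2 [ 0.19 -0.22  0.3   2.02  0.04  1.53 -1.7 ]
-0.604 0.3 0.31 -0.6 [ 0.07 -0.    0.49  1.84 -0.03  1.9  -1.62]
-0.604 0.3 0.31 -0.4 [ 0.21 -0.15  0.3   1.91  0.    1.78 -1.68]
-0.604 0.3 0.31 -0.2 [ 0.39 -0.3   0.12  1.99  0.01  1.65 -1.68]
-0.604 0.3 0.34 -0.6 [-0.43  0.1   1.05  1.79 -0.07  1.91 -1.52]
-0.604 0.3 0.34 -0.4 [ 0.23 -0.08  0.3   1.85 -0.01  1.77 -1.65]
-0.604 0.3 0.34 -0.2 [ 0.18 -0.25  0.3   1.94  0.04  1.64 -1.71]
```

View pics/top2.png

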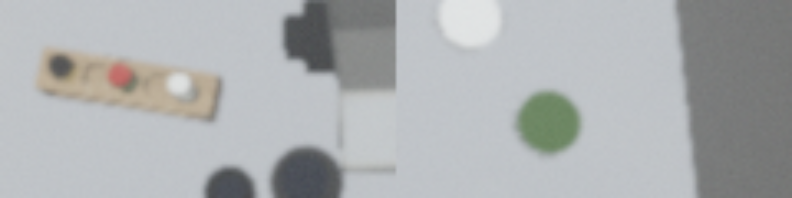

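The crops show the red cap between the black and white ones, at about (197,228) in the top picture, and the green disc at (386,242). Next I go to the red vial.

```bash
python3 - <<'E'
from bench import *
import numpy as np
I=camera_info("top");T=np.array(I["world_from_camera"])
def ray(u,v,z):
    r=T[:3,:3]@[(u-I["cx"])/I["fx"],(v-I["cy"])/I["fy"],1]; return T[:3,3]+r*(z-T[2,3])/r[2]
pa=ray(196.7,228,.069);pb=ray(386.1,242,.015);print(pa,pb)
A=(np.array([.4626,.2385])+pa[:2])/2
yaw=.476;a=(yaw+np.pi/2)/2;rot=[np.pi*np.cos(a),np.pi*np.sin(a),0]
bot.grip(0)
bot.move_ptp([*A,.25],rot)
s=observe();print(A,s["t"],s["tool_pos"],s["q"],s["width"])
im,d=grab_frame("wrist")
import cv2;cv2.imwrite("pics/w1.png",im[:,:,::-1])
for n in("vial_red","vial_white"):print([(r["position"],r["p"]) for r in place_of("wrist",n)[:2]])
E
```

```text
[0.45889847 0.2367175  0.069     ] [ 0.4136307  -0.28465342  0.015     ]
[0.46074924 0.23760875] 3.45 [0.46007485 0.23951536 0.24990793] [-0.85309339  0.03568535  0.33161195  1.78515361 -0.01234062  1.32272911
 -0.03924571] 0.00023261187903549768
[([0.4626, 0.2386, 0.0066], 0.78)]
[([0.4539, 0.1923, 0.0073], 0.76)]
```

View pics/w1.png

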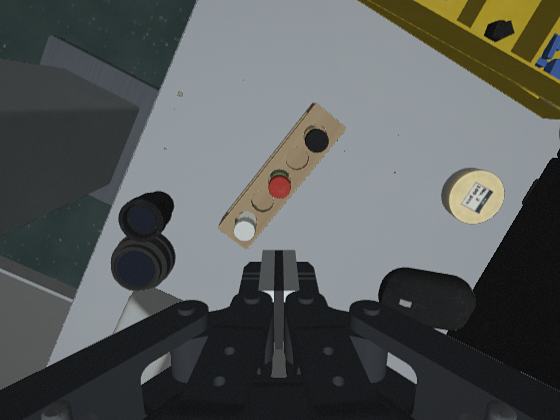

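The wrist view shows the red cap at (280,187), between white (244,228) and black (316,140). I point at it now, then travel to the dish side.

```bash
python3 - <<'E'
from bench import *
import numpy as np, cv2
I=camera_info("wrist");T=np.array(I["world_from_camera"])
r=T[:3,:3]@[(280-I["cx"])/I["fx"],(187-I["cy"])/I["fy"],1]; p=T[:3,3]+r*(.069-T[2,3])/r[2]
A=(p[:2]+[.4626,.2386])/2;print(p,A)
assert np.linalg.norm(p[:2]-[.4626,.2386])<.01
bot.movel([*A,.122],vel=.08); print(observe()["tool_pos"]); bot.wait(2.4); print(observe()["tool_pos"])
bot.movel([*A,.27],vel=.12)
q=observe()["q"]
T1=np.array([-.63,-.28,.07,2.03,0,1.59,q[6]])
bot.movej(T1); print(observe()["tool_pos"])
T1[0]=.45; bot.movej(T1); print(observe()["tool_pos"])
yaw=-.604;a=(yaw+np.pi/2)/2
bot.move_ptp([.4185,-.288,.25],[np.pi*np.cos(a),np.pi*np.sin(a),0])
s=observe();print(s["t"],s["tool_pos"],s["q"],s["force"])
im,d=grab_frame("wrist");cv2.imwrite("pics/w2.png",im[:,:,::-1])
for n in("dish_green","dish_white","dish_amber"):print([(r["position"],r["p"]) for r in place_of("wrist",n)[:2]])
E
```

```text
[0.46198155 0.2385209  0.069     ] [0.46229078 0.23856045]
[0.46260976 0.23876472 0.12251008]
[0.46228975 0.23855078 0.12199526]
[0.27701296 0.14259671 0.27278566]
[ 0.25643758 -0.17580444  0.27257135]
12.0083 [ 0.41819645 -0.28678045  0.24984013] [ 0.44793947  0.01744442  0.10224249  1.80190991 -0.00196748  1.32416185
 -0.0516312 ] [ 0.19496875  0.02344035 -0.32992791]
[([0.4135, -0.289, 0.0027], 0.87)]
[([0.5086, -0.225, 0.0008], 0.83)]
[([0.5938, -0.2805, -0.0005], 0.61)]
```

View pics/w2.png

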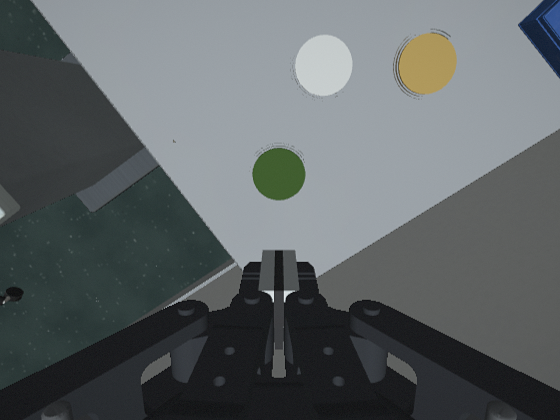

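The wrist view shows the green dish at (279,174), well clear of white (324,65) and amber (427,63). I descend to it and hold.

```bash
python3 - <<'E'
from bench import *
import numpy as np
I=camera_info("wrist");T=np.array(I["world_from_camera"])
r=T[:3,:3]@[(279-I["cx"])/I["fx"],(174-I["cy"])/I["fy"],1]; p=T[:3,3]+r*(.012-T[2,3])/r[2]
B=(p[:2]+np.mean([[.4135,-.289],[.4185,-.289]],0))/2;print(p,B)
assert np.linalg.norm(p[:2]-[.416,-.289])<.012
bot.movel([*B,.068],vel=.08); bot.wait(2.6)
s=observe();print(s["t"],s["tool_pos"],s["force"])
bot.hand_in()
E
```

```text
[ 0.41800479 -0.28867815  0.012     ] [ 0.41700239 -0.28883907]
17.2333 [ 0.41699706 -0.28883537  0.0679964 ] [-0.16523403 -0.00687242  0.66429269]
the job is handed in; nothing more can be done
```

The arm pointed at the red-capped vial for about 2.4 s, then at the green dish for 2.6 s, and the job was handed in at 17 s with the arm still over the dish; fingertips stayed about 3.5 cm above each, and the force readings I took showed no contact.

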